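Power up the saw bench in order

TASK

Power up the saw bench in the shop's order with a light fingertip press on each control: first press the far half of the big rocker on the main box so that the main switch is on, then press the round ON button of the extractor's remote well in for a moment, then press the far half of the saw's rocker, the left one of the pair on the saw box, so that the saw is on. Leave the remote lying where it is, do not pick anything up, and keep off its OFF bar, the work-light rocker and everything else on the bench. Finish with the fingers clear.

Things in the scene. Friction and masses are not known exactly. Their poses are not given: they have to be found in the camera images.
- main_box: Main isolator: grey sheet-steel switch box screwed to the bench, 130 deep (x) by 100 wide (y), cover sloping up away from the robot at 8 degrees (37 high in front, 55 at the back), one large rocker in the middle of its cover, a conduit stub at its back (+x). Origin: centre of its underside; z up, x towards its back (higher) edge. Fixed.
- main_rocker (a joint): The main isolator's rocker (rad): 0 = off (near half down, far half standing up), 0.26 = on (far half down). It turns stiffly with steady friction, about 3 to 4 N of downward push at the outer end of the far half, has no spring, stays where it is left, and meets a hard stop when fully on. Light pressing is wanted on all the controls: more than 30 N on a box or the remote is too hard.
- main_rocker_press (a point): Where to press to switch the main isolator on: top of the far (raised) half of its black rocker, 24 mm from the pivot line, 6 mm in from the outer end, on the rocker's middle line. The rocker is 60 long (along the box's x) by 44 wide; its far end stands about 12 mm proud of the cover when off and 4 mm when on, so the end goes down by about 8 mm. Moves with the rocker.
- saw_box: Saw switch box: like the main box but 150 wide (y) by 130 deep (x), with two equal smaller rockers side by side, 66 mm between centres: seen from the robot the left one (+y of the box) starts the saw, the right one is the saw's work light. Same slope, heights and conduit stub. Origin: centre of its underside; z up, x towards its back (higher) edge. Fixed.
- saw_rocker (a joint): The saw's rocker, the left one (rad): 0 = off (far half standing up), 0.28 = on (far half down). Same stiff friction action, about 4 to 5 N at the outer end; it stays where it is left.
- saw_rocker_press (a point): Where to press to switch the saw on: top of the far (raised) half of the left rocker, 19 mm from the pivot line, 6 mm in from the outer end. The rocker is 50 long by 30 wide; its far end stands about 11 mm proud of the cover when off, 4 mm when on (goes down by about 7 mm). Moves with the rocker.
- light_rocker (a joint): The work light's rocker, the right one on the saw switch box, 50 by 30 mm (rad): 0 = off, 0.28 = on. It starts off and is to stay off.
- remote: Wireless hand remote of the dust extractor: loose flat grey plastic case 108 long (x) by 48 wide (y) by 18 thick, 130 g in all, lying face up, with a small loop at its -x end. The ON button is the large round one towards the end without the loop; the OFF button is the narrow bar (8 by 22 mm, 4 mm proud) towards the loop, 54 mm from ON. Origin: centre of its underside; z up.
- remote_on (a joint): Travel of the remote's ON button (m): 0 = released, 0.005 = fully in. Spring: moves from about 1 N, switches at 0.0025 (3.5 N), fully in at about 6 N; springs back.
- remote_off (a joint): Travel of the remote's OFF button (m): 0 = released, 0.003 = fully in.
- remote_on_top (a point): Centre of the flat top of the remote's round ON button: 28 mm across, 26 mm from the case's middle along its +x, 26 mm above the bench and 8 mm proud of the case. Moves with the button.
- tape_measure: Bystander: yellow tape measure, 70 x 62 x 36 mm, lying flat. Origin: centre of its underside. Loose.
- battery_pack: Bystander: black drill battery pack, 112 x 74 x 57 mm. Origin: centre of its underside. Loose.
- screw_jar: Bystander: glass jar of screws with a steel lid, 68 mm across, 88 high. Origin: centre of its underside. Loose.
- screwdriver: Bystander: screwdriver 160 mm long lying along its x. Loose.
- wrench: Bystander: steel wrench 190 mm long lying along its x. Loose.
- hammer: Bystander: hammer 300 mm long lying along its x. Loose.
- offcut: Bystander: wood offcut 180 x 70 x 35 mm. Origin: centre of its underside. Loose.
Mind the look-alikes: they are no part of the job. What is meant by the remote is not pink or purple, and is the larger of those in its own colour.

How it is judged:
By the outcome, as a careful person would: the job done as asked, in the order asked, and still so for the second after the job is handed in, with the robot touching nothing.
It also fails if it takes over 51 s, if anything falls off the work surface, if the arm or the gripper's body presses on something with over 40 N, if the wrist force passes 120 N, or if a joint passes its speed limit or range.

ROBOT

A 6-joint arm with a two-finger parallel gripper is mounted at the origin on the work surface. World frame = base frame: x ahead of the robot, y to its left, z up, the work surface at z = 0. Lengths are in m, angles in rad, forces in N, time in s.
With the tool pointing down it reaches from about 0.15 to 0.775 m from the base axis. Payload 6.1 kg.
Tool frame: the origin (TCP) lies on the front face of the gripper's body, between the roots of the fingers; the fingertips stand 73 mm ahead of it and the grasp point (between the pads) lies 54 mm ahead of it (manip.tcp_to_grasp is the distance from the TCP to the grasp point, in m); z points along the fingers, y is the line along which they close (so a half turn about z gives the same grasp; the last joint's range is limited). The gripper opens to 85 mm and grips with 20 to 120 N. Pads are 22 mm wide; open, the fingers measure 114 mm over their backs; the gripper's body (76 mm by 85 mm) begins 54 mm behind the grasp point. The pads swing forward as they close: fully open they stand 13 mm farther back than shut.
Start: joints at [-1.194, 0.126, -0.04, 1.405, 0, 1.571], TCP at [0.193, -0.488, 0.304] pointing down, gripper open.
Joint ranges: [-2.72, 2.72], [-0.95, 1.95], [-1.27, 1.35], [-1.78, 2.02], [-1.46, 1.47], [-3.14, 3.14]. Speed limits (rad/s): [2.39, 2.39, 3.01, 3.14, 3.14, 3.14].

INTERFACE

Orientations are given as a unit quaternion [w, x, y, z].
In Python, from workcell import manip gives the robot as it stands.
- The arm moves only by the tool drive_tool, never from a script. Its argument "deltas" is a list of rows, each a list of 2 entries, a list of its own where there are three numbers: the shift along the tool's x, y, z in cm, then the turn about the tool's z in degrees. In form: [[[tx, ty, tz], yaw], ...]. A call has 1 to 12 rows; each row is the pose to reach, as a shift and turn from the pose commanded when the call began, along the tool's axes at that moment; what a row does not reach only later rows make up. A row lasts 1/12 s, in which the tool goes at most 41.7 mm and 7.16 degrees, less where a joint would pass 70% of its speed; a pose out of reach is approached as far as the arm can. A call with a gripper value outside its range is refused whole. "gripper" is the gripper command: -1 is fully open, 1 is shut, values between are in proportion, set as the call begins (left out, the last holds). The fingers move at their own pace and stop on an object; "newtons" is the grip in N (left out, the last holds). Time passes only in rows, so rows that repeat a pose let the fingers close. It gives the time, the measured TCP pose, the force, the opening and the grip force at its end, in the units of the state.
- manip.get_state(): the state, without advancing time (a new reading comes with each control period).
- manip.capture(name): name is "side" or "top" or "wrist"; returns the picture (480x640x3 uint8, red, green, blue); there is no depth.
- manip.camera_model(name): a dict with "camera_matrix" (3x3 intrinsics, pixels), "world_to_cam" (4x4, takes a point from world to camera coordinates). Camera axes: x right, y down, z forward; pixel columns grow to the right and rows downward; lengths in m; the calibration is good to about 2 mm. A picture is of the moment at which its call begins: read the wrist's pose just before it. camera_model takes no time and is no camera call; for the wrist camera it gives the pose at the moment of the call.
- manip.finish_job(): hands the job in; it is judged then, once.
The state is a dict: "clock": time; "joints": joint angles; "joint_vel": joint speeds; "joint_efforts": joint torques, N m; "position": TCP position; "orientation": TCP orientation; "force": force on the tool from outside, world axes, zero at the start; "moment": the same for the moment, N m; "opening": opening from 0.0 (shut) to 1.0 (fully open); "grip_force": force on a finger pad.
Only numpy, scipy, OpenCV 4.12 (cv2) and the standard library are available. Lean on these libraries where they do the work, as an engineer would, in place of code of your own. Each camera call takes 0.05 s, during which the arm holds its last target. There are 200 camera calls.

## Working session

There is one attempt and no reset: what is moved stays moved. The work goes in short steps, Python scripts to look and compute and a tool call to move; the robot and the scene stay as the last step left them, time stands still between calls to the robot, and variables do not carry over. Pictures are saved under pics/ and viewed, at most 10 in all, crops included, and the job is handed in when it is done.

Besides the shell and the picture viewer there is one more tool, called after "Call:" as name(argument=value, ...) on one line, values as JSON. drive_tool: Moves the arm, as the interface text tells. Its arguments: {"type":"object","properties":{"deltas":{"type":"array","items":{"type":"array"}},"gripper":{"type":"number"},"newtons":{"type":"number"}},"required":["deltas"]}

```bash
mkdir -p pics
cat > h.py <<'E'
import numpy as np, cv2
from workcell import manip
def save(n,f):
    im=manip.capture(n); cv2.imwrite('pics/'+f,im[:,:,::-1]); return im
def ray(m,u,v,z):
    K=np.array(m['camera_matrix']);T=np.array(m['world_to_cam']);R=T[:3,:3];c=-R.T@T[:3,3]
    d=R.T@np.linalg.solve(K,[u,v,1]); return c+d*(z-c[2])/d[2]
def proj(m,p):
    K=np.array(m['camera_matrix']);T=np.array(m['world_to_cam']);q=K@(T[:3,:3]@np.array(p)+T[:3,3]);return q[:2]/q[2]
E
python3 - <<'E'
from h import *
np.set_printoptions(precision=4,suppress=True)
for n in('top','side'):
    save(n,n+'0.png'); m=manip.camera_model(n);print(n,np.array(m['camera_matrix']),np.array(m['world_to_cam']))
print(manip.get_state(),manip.tcp_to_grasp)
E
```

```text
top [[611.9101   0.     321.8127]
 [  0.     611.9101 239.3845]
 [  0.       0.       1.    ]] [[ 0.0285 -0.9995 -0.0138 -0.0101]
 [-0.9979 -0.0277 -0.0587  0.5151]
 [ 0.0583  0.0155 -0.9982  1.5268]
 [ 0.      0.      0.      1.    ]]
side [[498.0823   0.     313.8929]
 [  0.     498.0823 236.952 ]
 [  0.       0.       1.    ]] [[-0.9812 -0.192   0.0178  0.5369]
 [-0.1476  0.6883 -0.7103  0.1249]
 [ 0.1241 -0.6996 -0.7037  1.5393]
 [ 0.      0.      0.      1.    ]]
{'clock': 0.1, 'joints': array([-1.194 ,  0.1263, -0.0405,  1.4054,  0.    ,  1.5708]), 'joint_vel': array([-0.0011, -0.0027,  0.0009,  0.0001, -0.0002,  0.    ]), 'joint_efforts': array([  0.0003, -43.6904,  35.3605,   0.0136,  -0.0001,  -0.    ]), 'position': array([ 0.1931, -0.4879,  0.3032]), 'orientation': array([-0.0007,  0.9823,  0.1873, -0.0001]), 'force': array([ 0.9943,  0.4145, -0.1703]), 'moment': array([-0.0006, -0.0022,  0.0317]), 'grip_force': 0.0, 'opening': 0.9994963692927173} 0.0539
```

View pics/top0.png

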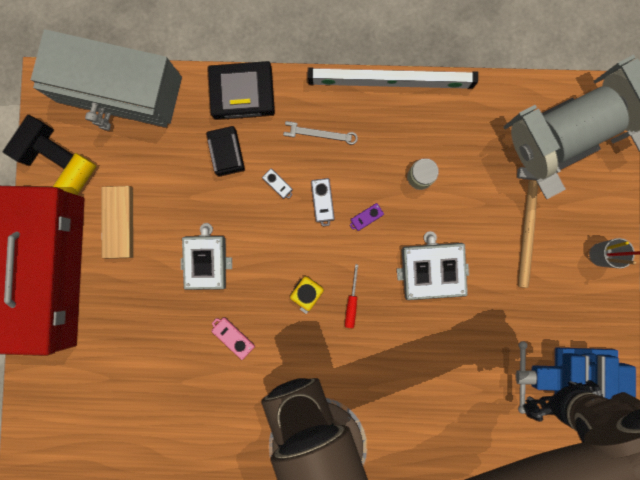

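View pics/side0.png

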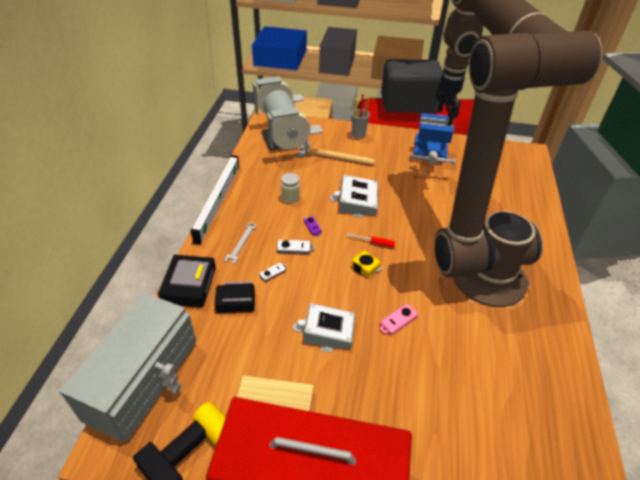

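Top view: remote candidates are pink (233,338), purple (367,217), small white (277,184) and larger white (322,200). The larger white one fits, since it is neither pink nor purple and is the bigger of its colour. The main box is at (204,262) and the saw box at (435,271). I'll confirm in a crop and measure.

Run:
```python
from h import *
np.set_printoptions(precision=4,suppress=True)
im=cv2.imread('pics/top0.png'); m=manip.camera_model('top')
c=[cv2.resize(im[y:y+70,x:x+66],None,fx=4,fy=4,interpolation=cv2.INTER_CUBIC) for x,y in((172,228),(268,163),(402,236))]
cv2.imwrite('pics/crop.png',np.hstack(c))
hsv=cv2.cvtColor(im,cv2.COLOR_BGR2HSV)
w=((hsv[...,1]<50)&(hsv[...,2]>130)).astype(np.uint8)
dk=(hsv[...,2]<75).astype(np.uint8)
for nm,(x0,y0,x1,y1),z in(('main',(178,236,232,292),.046),('saw',(398,242,472,302),.046),('remote',(308,174,338,226),.018),('small',(258,165,295,202),.015)):
    a=np.zeros_like(w);a[y0:y1,x0:x1]=1
    cs,_=cv2.findContours(w&a,cv2.RETR_EXTERNAL,cv2.CHAIN_APPROX_NONE);k=max(cs,key=cv2.contourArea)
    r=cv2.minAreaRect(k);b=np.array([ray(m,u,v,z)[:2] for u,v in cv2.boxPoints(r)])
    print(nm,r,'c',b.mean(0),'sides',np.linalg.norm(b[1]-b[0]),np.linalg.norm(b[2]-b[1]),'dirs',np.degrees(np.arctan2(*(b[1]-b[0])[::-1])))
    fill=np.zeros_like(w);cv2.drawContours(fill,[cv2.convexHull(k)],-1,1,-1);fill=cv2.erode(fill,np.ones((3,3)))
    for q in cv2.findContours(dk&fill,cv2.RETR_EXTERNAL,cv2.CHAIN_APPROX_NONE)[0]:
        if cv2.contourArea(q)>8:
            r=cv2.minAreaRect(q);b=np.array([ray(m,u,v,z+.006)[:2] for u,v in cv2.boxPoints(r)])
            print('  dark',np.array(r[0]),'c',b.mean(0),np.linalg.norm(b[1]-b[0]),np.linalg.norm(b[2]-b[1]),np.degrees(np.arctan2(*(b[1]-b[0])[::-1])))
```

```text
main ((201.5, 262.5), (51.0, 41.0), 90.0) c [0.4481 0.2994] sides 0.10181625077850094 0.12586961980247183 dirs -88.41567777365663
  dark [202.2121 262.393 ] c [0.4482 0.2964] 0.0440373788469666 0.06063405957574967 -84.8271785627617
saw ((436.65936279296875, 271.389404296875), (51.685264587402344, 62.328304290771484), 86.18592071533203) c [ 0.4426 -0.2802] sides 0.15313570931376286 0.1265794176959328 dirs -84.57939475629819
  dark [422. 272.] c [ 0.4399 -0.2435] 0.02931658807794255 0.04884726107221078 -88.38330565915359
  dark [449. 270.] c [ 0.4467 -0.3092] 0.02928657487200586 0.048837716090198977 -88.38588971579398
remote ((322.4154052734375, 199.32308959960938), (40.68339157104492, 17.3648624420166), 82.87498474121094) c [0.6164 0.0057] sides 0.04392494157065299 0.10328583354825663 dirs -81.3117971158507
  dark [321. 189.] c [0.6416 0.0099] 0.02015031241365455 0.025336686859855195 -88.48482373694907
small ((276.7500305175781, 182.75), (28.991378784179688, 12.727922439575195), 45.0) c [0.6559 0.1228] sides 0.03235050158752184 0.0740963791414224 dirs -43.08318748817402
  dark [271.2 177.6] c [0.6677 0.1367] 0.015887036300300535 0.01591608885839143 -24.571011094651375
```

View pics/crop.png

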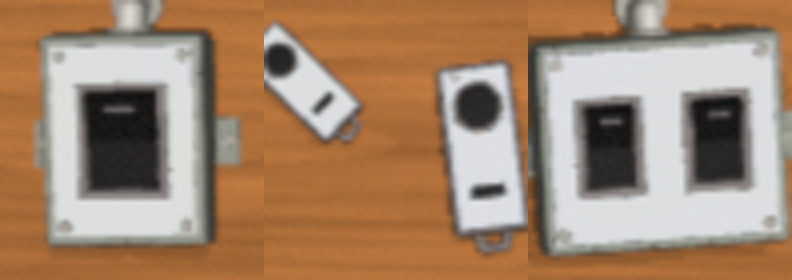

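The crop confirms it. The larger white remote has its round ON at the far end, at about (0.642, 0.010), and its OFF bar nearer the loop. The main box has one rocker, and the saw box's left rocker is at (0.440, -0.243). Rocker sizes measure 60x44 and 49x29 mm, as specified. I'll shut the gripper and head for the main rocker.

Call:
drive_tool(deltas=[[[1.3, -1.5, 0], -3], [[3.3, -3.8, 0], -6], [[5.9, -6.8, 0], -9], [[8.6, -9.8, 0], -12], [[11.2, -12.8, 0], -15], [[13.8, -15.8, 0], -18], [[16.5, -18.8, 0], -21], [[19.1, -21.8, 0], -24], [[21.7, -24.8, 0], -27], [[24.3, -27.8, 0], -30], [[26.3, -30.1, 0], -33], [[27.6, -31.6, 0], -36]], gripper=1, newtons=20)

```text
clock: 1.1
position: [0.3337, -0.0902, 0.3038]
orientation: [-0.0, 0.875, 0.484, 0.0]
force: [-0.1, 0.0, 0.6]
opening: 0.005
grip_force: 0.0
```

Call:
drive_tool(deltas=[[[2, -0.4, 0.5], -3], [[5, -1.1, 1.2], -6], [[9, -2.0, 2.2], -9], [[13, -2.9, 3.2], -12], [[17, -3.7, 4.2], -15], [[21, -4.6, 5.2], -18], [[25, -5.5, 6.2], -21], [[29, -6.4, 7.2], -24], [[33, -7.2, 8.2], -27], [[37, -8.1, 9.2], -30], [[39.3, -8.6, 9.8], -33], [[40.2, -8.8, 10], -36]])

```text
clock: 2.1
position: [0.475, 0.2972, 0.2014]
orientation: [-0.001, 0.683, 0.731, -0.001]
force: [0.7, -0.2, 0.2]
opening: -0.003
grip_force: 0.0
```

Run:
```python
from h import *
np.set_printoptions(precision=4,suppress=True)
s=manip.get_state();m=manip.camera_model('wrist');im=save('wrist','w1.png')
print(s['position'],s['orientation'],s['force'],s['joint_vel'])
R=cv2.Rodrigues(np.zeros(3))[0]
print(proj(m,s['position']+[0,0,-.073]),'pivot',proj(m,[.448,.2965,.054]),'press',proj(m,[.472,.298,.060]))
```

```text
[0.475  0.2972 0.2014] [-0.0006  0.6825  0.7309 -0.0009] [ 0.6642 -0.1708  0.2038] [ 0.0895  0.1268  0.1273  0.0274 -0.0161 -0.5275]
[316.4832 300.4695] pivot [277.907  248.2397] press [312.4938 251.3048]
```

View pics/w1.png

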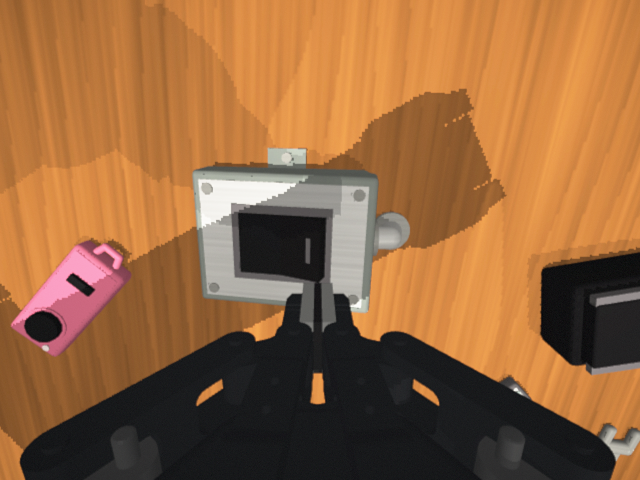

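Wrist view: the main box rocker's dark face spans (236..328, 212..282) and its raised far end is on the right at about x=325. Its centre (281,246) agrees with the predicted pivot (278,248), and the closed fingertips are narrow. Descending.

Call:
drive_tool(deltas=[[[0, 0, 1], 0], [[0, 0, 2.5], 0], [[0, 0, 4], 0], [[0, 0, 5], 0], [[0, 0, 5.5], 0], [[0, 0, 5.8], 0], [[0, 0, 6], 0], [[0, 0, 6], 0], [[0, 0, 6], 0]])

```text
clock: 2.9
position: [0.475, 0.2938, 0.1446]
orientation: [0.0, 0.685, 0.729, 0.001]
force: [0.5, -0.1, -0.5]
opening: -0.005
grip_force: 0.0
```

Call:
drive_tool(deltas=[[[0.2, 0, 0.3], 0], [[0.4, 0, 0.6], 0], [[0.4, 0, 0.9], 0], [[0.4, 0, 1.1], 0], [[0.4, 0, 1.3], 0], [[0.4, 0, 1.4], 0], [[0.4, 0, 1.5], 0], [[0.4, 0, 1.5], 0]])

```text
clock: 3.57
position: [0.4751, 0.298, 0.1293]
orientation: [0.0, 0.685, 0.729, 0.001]
force: [4.4, 1.2, 4.2]
opening: 0.003
grip_force: 2.1
```

Call:
drive_tool(deltas=[[[0, 0, 0.05], 0], [[0, 0, 0.1], 0], [[0, 0, 0.15], 0], [[0, 0, 0.2], 0], [[0, 0, 0.2], 0]])

```text
clock: 3.98
position: [0.4743, 0.2977, 0.1267]
orientation: [-0.0, 0.685, 0.729, -0.0]
force: [3.0, 1.3, 3.2]
opening: -0.001
grip_force: 1.9
```

Call:
drive_tool(deltas=[[[0, 0, 0.05], 0], [[0, 0, 0.1], 0], [[0, 0, 0.15], 0], [[0, 0, 0.15], 0]])

```text
clock: 4.32
position: [0.4745, 0.2978, 0.1263]
orientation: [0.0, 0.685, 0.729, 0.0]
force: [1.5, -0.3, 8.9]
opening: -0.003
grip_force: 5.0
```

Call:
drive_tool(deltas=[[[0, 0, 0.05], 0], [[0, 0, 0.08], 0], [[0, 0, 0.08], 0]])

```text
clock: 4.57
position: [0.4745, 0.2978, 0.1261]
orientation: [0.0, 0.685, 0.729, 0.001]
force: [-0.5, -2.1, 13.8]
opening: -0.003
grip_force: 7.1
```

Call:
drive_tool(deltas=[[[0, 0, -0.5], 0], [[0, 0, -1.5], 0], [[0, 0, -3], 0], [[0, 0, -5], 0], [[0, 0, -7], 0], [[0, 0, -8], 0], [[0, 0, -8.3], 0], [[0, 0, -8.3], 0], [[0, 0, -8.3], 0]])

```text
clock: 5.32
position: [0.474, 0.2975, 0.2065]
orientation: [-0.0, 0.685, 0.729, -0.001]
force: [0.2, 0.0, -0.5]
opening: -0.002
grip_force: 0.0
```

Run:
```python
from h import *
s=manip.get_state();print(s['position'],s['orientation'],s['force'])
im=save('wrist','w2.png')
```

```text
[0.47398288 0.29751588 0.20649543] [-2.63650861e-04  6.84602666e-01  7.28915894e-01 -8.60074451e-04] [ 0.22886507  0.04407705 -0.51405994]
```

View pics/w2.png

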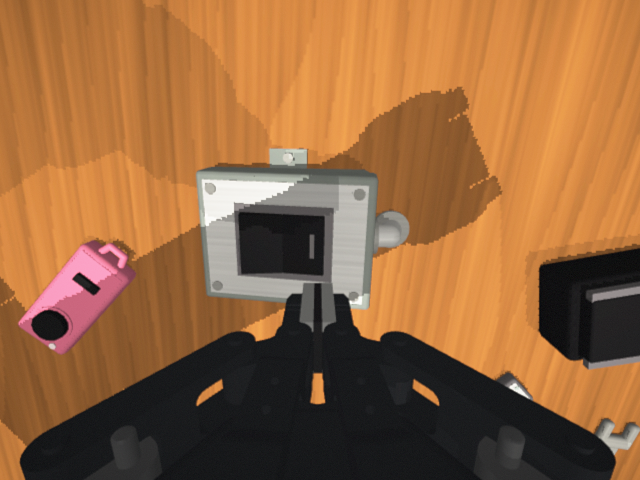

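The rocker's far end now lies flush in its bezel, and it met the hard stop with about 14 N, so the main switch is on. Next, the remote.

Call:
drive_tool(deltas=[[[-1.5, 0.8, 0], 0], [[-4, 2, 0], 0], [[-7.4, 3.7, 0], 0], [[-10.8, 5.4, 0], 0], [[-14.2, 7.1, 0], 0], [[-17.6, 8.9, 0], 0], [[-21, 10.6, 0], 0], [[-24.4, 12.3, 0], 0], [[-27, 13.6, 0], 0], [[-29, 14.6, 0], 0], [[-29.8, 15, 0], 0], [[-29.8, 15, 0], 0]])

```text
clock: 6.37
position: [0.643, 0.008, 0.2058]
orientation: [-0.001, 0.686, 0.728, -0.001]
force: [-1.1, -0.0, -0.1]
opening: -0.002
grip_force: 0.0
```

Call:
drive_tool(deltas=[[[0, 0, 0], 0], [[0, 0, 0], 0], [[0, 0, 0], 0]])

```text
clock: 6.62
position: [0.6422, 0.0111, 0.2075]
orientation: [-0.0, 0.684, 0.73, -0.0]
force: [0.4, 0.7, -0.6]
opening: -0.004
grip_force: 0.0
```

Run:
```python
from h import *
np.set_printoptions(precision=4,suppress=True)
s=manip.get_state();m=manip.camera_model('wrist');print(s['position'],s['orientation'],s['force'])
im=save('wrist','w3.png');print('on',proj(m,[.642,.010,.026]))
```

```text
[0.6422 0.0111 0.2075] [-0.0003  0.684   0.7295 -0.0001] [ 0.4329  0.7193 -0.5886]
on [316.3634 237.2036]
```

View pics/w3.png

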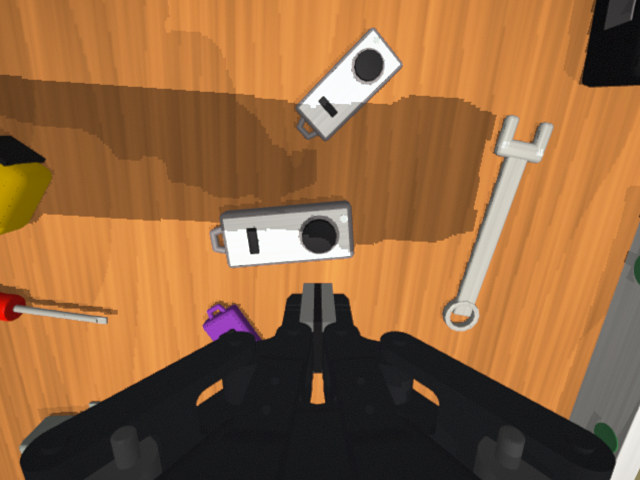

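Wrist view: the larger white remote has ON at (319,236), against a predicted (316,237), and its OFF bar at (252,240). I'm within about 1 mm, so I'll descend.

Call:
drive_tool(deltas=[[[0, 0.1, 1], 0], [[0, 0.1, 3], 0], [[0, 0.1, 5.5], 0], [[0, 0.1, 7.5], 0], [[0, 0.1, 9], 0], [[0, 0.1, 9.7], 0], [[0, 0.1, 10], 0], [[0, 0.1, 10], 0], [[0, 0.1, 10], 0]])

```text
clock: 7.42
position: [0.6442, 0.01, 0.1085]
orientation: [0.0, 0.685, 0.729, 0.0]
force: [1.2, -0.8, 0.1]
opening: -0.006
grip_force: 0.0
```

Call:
drive_tool(deltas=[[[0, 0, 0.3], 0], [[0, 0, 0.6], 0], [[0, 0, 0.8], 0], [[0, 0, 1.0], 0], [[0, 0, 1.0], 0]])

```text
clock: 7.83
position: [0.644, 0.0098, 0.0976]
orientation: [0.0, 0.685, 0.729, 0.0]
force: [0.6, -0.5, 1.8]
opening: -0.005
grip_force: 1.0
```

Call:
drive_tool(deltas=[[[0, 0, 0.1], 0], [[0, 0, 0.2], 0], [[0, 0, 0.3], 0], [[0, 0, 0.35], 0], [[0, 0, 0.35], 0], [[0, 0, 0.35], 0]])

```text
clock: 8.33
position: [0.644, 0.0098, 0.0945]
orientation: [0.0, 0.685, 0.729, 0.0]
force: [-1.4, 0.6, 4.1]
opening: -0.001
grip_force: 2.5
```

Call:
drive_tool(deltas=[[[0, 0, 0.1], 0], [[0, 0, 0.15], 0], [[0, 0, 0.2], 0], [[0, 0, 0.2], 0], [[0, 0, 0.2], 0]])

```text
clock: 8.75
position: [0.644, 0.0098, 0.0936]
orientation: [0.0, 0.685, 0.729, 0.0]
force: [-4.6, -0.6, 11.7]
opening: -0.0
grip_force: 5.5
```

The button is fully in (about 12 N). Releasing and moving to the saw box.

Call:
drive_tool(deltas=[[[0, 0, -0.5], 0], [[0, 0, -1.5], 0], [[0, 0, -3], 0], [[0, 0, -5.5], 0], [[0, 0, -8.5], 0], [[0, 0, -10.5], 0], [[0, 0, -11.5], 0], [[0, 0, -11.8], 0]])

```text
clock: 9.42
position: [0.6445, 0.0098, 0.2123]
orientation: [0.001, 0.685, 0.729, 0.001]
force: [0.1, 0.2, -0.2]
opening: 0.002
grip_force: 0.0
```

Call:
drive_tool(deltas=[[[-1, -0.8, 0], 0], [[-3, -2.5, 0], 0], [[-5.5, -4.6, 0], 0], [[-8.2, -6.8, 0], 0], [[-11, -9.2, 0], 0], [[-14, -11.7, 0], 0], [[-17, -14.2, 0], 0], [[-20, -16.7, 0], 0], [[-22.3, -18.6, 0], 0], [[-23.5, -19.6, 0], 0], [[-23.9, -19.9, 0], 0], [[-23.9, -19.9, 0], 0]])

```text
clock: 10.42
position: [0.4585, -0.2419, 0.2086]
orientation: [-0.001, 0.686, 0.728, -0.0]
force: [0.2, 0.8, -0.2]
opening: -0.001
grip_force: 0.0
```

Call:
drive_tool(deltas=[[[0, 0, 0], 0], [[0, 0, 0], 0], [[0, 0, 0], 0]])

```text
clock: 10.67
position: [0.4607, -0.2403, 0.2097]
orientation: [-0.0, 0.684, 0.729, -0.0]
force: [-0.7, -0.6, -0.4]
opening: -0.002
grip_force: 0.0
```

Run:
```python
from h import *
np.set_printoptions(precision=4,suppress=True)
s=manip.get_state();m=manip.camera_model('wrist');print(s['position'],s['orientation'],s['force'])
im=save('wrist','w4.png');print('pivot',proj(m,[.440,-.2435,.054]),'press',proj(m,[.459,-.2416,.058]))
```

```text
[ 0.4607 -0.2403  0.2097] [-0.0004  0.684   0.7295 -0.    ] [-0.6688 -0.61   -0.3829]
pivot [287.6241 248.6683] press [314.1052 249.5754]
```

View pics/w4.png

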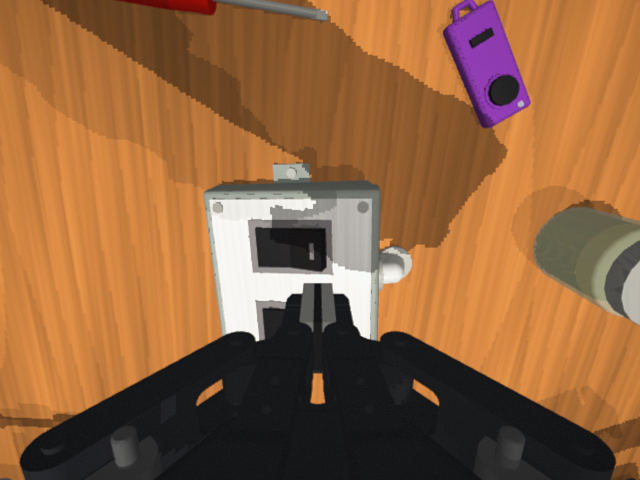

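Wrist view: the saw box's left (+y) rocker is at (255..328, 227..272), with its raised far end at x≈326. Centre (291,249) against a predicted (288,249) means I'm on target. The light rocker is at (270,320), well clear. Descending.

Call:
drive_tool(deltas=[[[-0.1, 0, 1], 0], [[-0.1, 0, 3], 0], [[-0.1, 0, 5], 0], [[-0.1, 0, 6.3], 0], [[-0.1, 0, 6.8], 0], [[-0.1, 0, 7], 0], [[-0.1, 0, 7], 0], [[-0.1, 0, 7], 0]])

```text
clock: 11.38
position: [0.4607, -0.2423, 0.1407]
orientation: [0.0, 0.685, 0.729, 0.0]
force: [-0.5, -0.3, 0.4]
opening: 0.003
grip_force: 0.0
```

Call:
drive_tool(deltas=[[[0, 0, 0.3], 0], [[0, 0, 0.5], 0], [[0, 0, 0.7], 0], [[0, 0, 0.8], 0], [[0, 0, 0.9], 0], [[0, 0, 1.0], 0], [[0, 0, 1.1], 0], [[0, 0, 1.1], 0]])

```text
clock: 12.05
position: [0.4611, -0.2423, 0.1298]
orientation: [0.001, 0.685, 0.729, 0.001]
force: [2.6, 0.7, 3.5]
opening: 0.001
grip_force: 2.1
```

Call:
drive_tool(deltas=[[[0, 0, 0.05], 0], [[0, 0, 0.1], 0], [[0, 0, 0.15], 0], [[0, 0, 0.2], 0], [[0, 0, 0.25], 0], [[0, 0, 0.3], 0], [[0, 0, 0.3], 0]])

```text
clock: 12.63
position: [0.4613, -0.2423, 0.1269]
orientation: [0.001, 0.685, 0.729, 0.001]
force: [4.1, 2.2, 4.7]
opening: -0.002
grip_force: 2.3
```

Call:
drive_tool(deltas=[[[0, 0, 0.05], 0], [[0, 0, 0.1], 0], [[0, 0, 0.15], 0], [[0, 0, 0.15], 0]])

```text
clock: 12.97
position: [0.4612, -0.2424, 0.1257]
orientation: [0.001, 0.685, 0.729, 0.001]
force: [2.9, 2.3, 8.5]
opening: -0.004
grip_force: 4.1
```

Call:
drive_tool(deltas=[[[0, 0, 0.05], 0], [[0, 0, 0.1], 0], [[0, 0, 0.1], 0]])

```text
clock: 13.22
position: [0.4613, -0.2424, 0.1255]
orientation: [0.002, 0.685, 0.729, 0.001]
force: [1.8, 3.1, 14.0]
opening: 0.0
grip_force: 6.9
```

Call:
drive_tool(deltas=[[[0, 0, -0.5], 0], [[0, 0, -1.5], 0], [[0, 0, -3], 0], [[0, 0, -5], 0], [[0, 0, -7], 0], [[0, 0, -8], 0], [[0, 0, -8.5], 0], [[0, 0, -8.5], 0], [[0, 0, -8.5], 0]])

```text
clock: 13.97
position: [0.4599, -0.2421, 0.2078]
orientation: [-0.001, 0.685, 0.729, -0.0]
force: [0.0, -0.0, -0.2]
opening: 0.003
grip_force: 0.0
```

Run:
```python
from h import *
s=manip.get_state();print(s['position'],s['force'])
w=save('wrist','w5.png');t=save('top','t5.png')
b=cv2.imread('pics/w5.png')[180:340,190:400];a=cv2.imread('pics/w4.png')[180:340,190:400]
t=cv2.resize(cv2.imread('pics/t5.png')[150:310,170:480],(775,280))
cv2.imwrite('pics/f.png',np.vstack([np.hstack([cv2.resize(a,(387,295)),cv2.resize(b,(388,295))]),cv2.resize(t,(775,295))]))
```

```text
[ 0.45986444 -0.24210002  0.20781445] [ 0.01562478 -0.01879321 -0.19479269]
```

View pics/f.png

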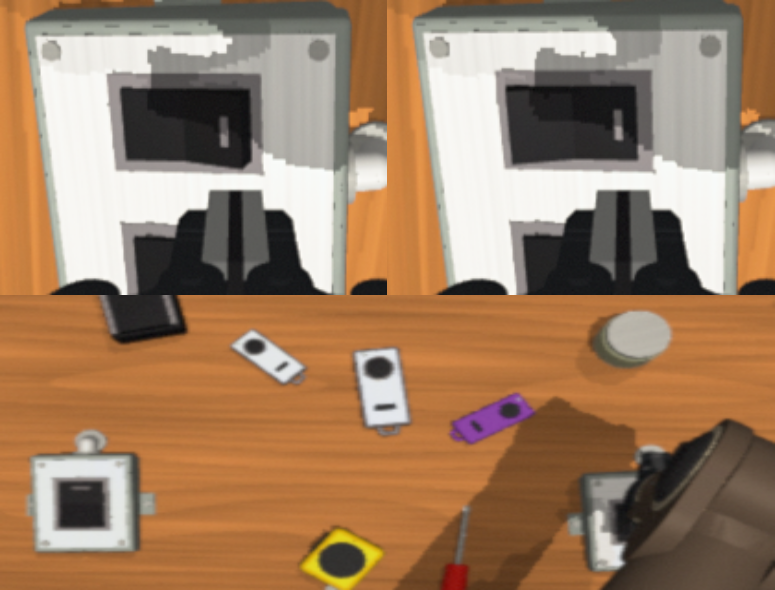

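The saw rocker's far end has gone down against its stop, the main rocker is still on, the remote hasn't moved, and the fingers are clear.

```bash
python3 -c "
from workcell import manip
print(manip.finish_job())"
```

```text
the job is handed in; nothing more can be done
None
```

I pressed the main rocker on, then the remote's ON button fully in, then the saw rocker on, each with under 15 N, and handed the job in at about 14 s with the fingers clear; both rockers look on in the last pictures, and no verdict came back.

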